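# Open the gear compartment of a road lantern

### The arm

A 6-joint arm with a two-finger parallel gripper is mounted at the origin on the work surface. World frame = base frame: x ahead of the robot, y to its left, z up, the work surface at z = 0. Lengths are in m, angles in rad, forces in N, time in s.
With the tool pointing down it reaches from about 0.275 to 0.875 m from the base axis. Payload 12.5 kg.
Tool frame: the origin (TCP) lies at the very end of the fingers, on their centre line; the grasp point (between the pads) lies 19 mm behind it; z points along the fingers, y is the line along which they close (so a half turn about z gives the same grasp; the last joint's range is limited). The gripper opens to 85 mm and grips with 20 to 120 N. Pads are 22 mm wide; open, the fingers measure 114 mm over their backs; the gripper's body (76 mm by 85 mm) begins 54 mm behind the grasp point. The pads swing forward as they close: fully open they stand 13 mm farther back than shut.
Start: joints at [1.203, 0.351, 1.652, -0, 1.139, -0.085], TCP at [0.153, 0.528, 0.231] pointing down, gripper open.
Joint ranges: [-2.75, 2.75], [-0.79, 2.1], [0.01, 2.65], [-1.57, 4.71], [0.07, 3.14], [-2.87, 2.87]. Speed limits (rad/s): [2.22, 2.22, 2.79, 3.14, 3.14, 3.14].

### API

Orientations are given as a 3x3 rotation matrix whose columns are the frame's x, y, z axes.
In Python, from bench import manip gives the robot as it stands. Calls block until the motion is done:
- manip.move_ptp(position, orientation): joint-space move of the TCP to a pose.
- manip.move_l(position, attitude=None, max_speed=0.15): straight line of the TCP; attitude=None keeps the orientation; max_speed is the mean speed in m/s.
- manip.move_j(angles): joint-space move.
- manip.set_gripper(opening, effort=None): opening from 0.0 (shut) to 1.0 (fully open); effort is the grip in N (None keeps the last); returns when the fingers have stopped.
- manip.dwell(seconds).
- manip.inverse_kinematics(position, orientation): joint angles nearest the present ones, or None.
- manip.grab_frame(name): name is "side" or "top" or "wrist"; returns (picture, depth): 420x560x3 uint8, red, green, blue; 420x560 float32, m along the optical axis (not along the pixel's ray), 0 where there is no reading.
- manip.get_calibration(name): a dict with "camera_matrix" (3x3 intrinsics, pixels), "R" (3x3) and "t" (3): a world point X has camera coordinates R X + t. Camera axes: x right, y down, z forward; pixel columns grow to the right and rows downward; lengths in m; the calibration is good to about 2 mm. A picture is of the moment at which its call begins: read the wrist's pose just before it. get_calibration takes no time and is no camera call; for the wrist camera it gives the pose at the moment of the call.
A pose or a line that the arm cannot do raises manip.Unreachable and nothing moves.
- manip.sign_off(): hands the job in; it is judged then, once.
Trained networks look in the newest picture that a camera, given by its name, has taken for a name from the list of things; names that differ only in an ending like _2 or _b are one class to them, and where a whole thing is asked for, a point or a joint stands for the part that bears it (a point fixed in the world has none). Each returns a list of dicts, best first, with "confidence" (0 to 1); they miss things now and then, are a little off and sometimes report something else, mostly with a low value. They report only what shows in the picture. A call takes as long as a camera call.
- manip.look_for(camera, name): "at" ([x, y, z] in m, in world coordinates, good to about 4 mm: the middle of the surface that is visible of it).
Readings, each from a call of its own:
- manip.current_time(): time.
- manip.current_qpos(): joint angles.
- manip.current_joint_vel(): joint speeds.
- manip.current_joint_torque(): joint torques, N m.
- manip.current_ee_pos(): TCP position.
- manip.current_tcp_rot(): TCP orientation.
- manip.current_force(): force on the tool from outside, world axes, zero at the start.
- manip.current_ft_torque(): the same for the moment, N m.
- manip.current_grip_width(): opening from 0.0 (shut) to 1.0 (fully open).
- manip.current_grip_force(): force on a finger pad.
Only numpy, scipy, OpenCV 4.12 (cv2) and the standard library are available. Lean on these libraries where they do the work, as an engineer would, in place of code of your own. Each camera call takes 0.05 s, during which the arm holds its last target. There are 200 camera calls.

### The job

Open the gear compartment of the road lantern on the bench: press its release tab down so that the sprung lid pops up, then push the lid right over until it rests fully open against its stop. Use fingertips only: do not lift, tip or shove the lantern along the bench, and leave the things lying around it alone.

Things in the scene. Friction and masses are not known exactly. Their poses are not given: they have to be found in the camera images.
- lantern: Grey cast road lantern, 4.2 kg, lying loose on the bench, 468 mm long, 206 wide. Origin on its underside below the lid's middle; x runs from finned nose to pipe sleeve, y left, z up. Along x in mm: nose -270 to -130 (62 high), latch bridge to -82 (71 high; cheeks beside the tab 87), gear bay under the lid to +86 (rim 82), rear wall to +120 (hinge lugs 96 high), sleeve of 68 diameter to +200.
- tab_top (a point): Point to press, in the middle of the top face of the release tab, a plain steel plate 44 mm long (along lantern x) and 46 wide, in the middle of the latch bridge just before the lid's free edge. At lantern x = -123 mm, 93 mm above the bench when not pressed; moves with the tab.
- tab (a joint): Sprung tab (rad): 0 at rest, 0.32 pressed home. It rocks on a pin 28 mm from tab_top towards the lid and 7 mm below it: at full press tab_top is 9 mm lower, the nose end 14 mm, so a flat fingertip bears on its lid side and goes down 5 to 6 mm. It frees the lid at about 0.10 (3 mm at tab_top), needs 1 to 3 N until then and 3 to 5 N at the end. Let go, it springs back; the raised lid stays free.
- lid (a joint): Lid angle (rad): 0 shut and latched, about 0.55 after springing up (takes about 1 s), 1.85 fully open on its stop, 16 degrees past upright, away from the tab. Let go between 0.55 and upright it falls back to 0.55; past upright it falls on to the stop and stays. 0.32 kg, lightly damped; a push of 1 to 4 N at the free edge moves it.
- lid_edge (a point): Middle of the lid's free edge, next to the tab; moves with the lid, 168 mm from the hinge. Shut: lantern x = -80 mm, 90 mm above the bench. The lid is a plate 192 mm wide, 4 mm thick, with its free edge turned down to 12 mm; a steel catch 30 mm wide sticks out 8 mm from the edge's middle.
- lid_hinge (a point): Middle of the lid's hinge line, fixed on the lantern at x = +88 mm, 88 mm above its underside; the line runs along the lantern's y axis.
- screwdriver: Yellow-handled screwdriver, 190 mm long, lying loose beside the lantern; origin at its middle on the bench. To be left alone.
- caliper: Digital caliper, 225 mm long, steel with a black slide, lying loose beside the lantern; origin at the middle of its beam on the bench. To be left alone.
- mug: Black mug, 82 mm across and 95 mm high, standing loose beside the lantern; origin at the middle of its foot. To be left alone.
- driver: Spare LED driver, white box 132 x 60 x 32 mm, lying loose beside the lantern; origin under its middle. To be left alone.

How it is judged:
By the outcome, as a careful person would: the job done as asked, in the order asked, and still so for the second after the job is handed in, with the robot touching nothing.
It also fails if it takes over 42 s, if anything falls off the work surface, if the arm or the gripper's body presses on something with over 40 N, if the wrist force passes 120 N, or if a joint passes its speed limit or range.

## Working session

There is one attempt and no reset: what is moved stays moved. The work goes in short steps, each a Python script; the robot and the scene stay as the last script left them, time stands still between calls to the robot, and variables do not carry over. Pictures are saved under pics/ and viewed, at most 10 in all, crops included, and the job is handed in when it is done.

```bash
mkdir -p pics
python3 - <<'E'
from bench import manip as m
import cv2,numpy as np
for c in("top","side"):
    p,d=m.grab_frame(c); cv2.imwrite(f"pics/{c}0.png",p[:,:,::-1]); np.savez(f"{c}0.npz",p=p,d=d,**m.get_calibration(c))
    for n in("lantern","tab_top","lid_edge","lid_hinge","lid","tab","mug","driver","screwdriver","caliper"):
        for r in m.look_for(c,n)[:2]: print(c,n,np.round(r["at"],3),round(r["confidence"],2))
print(m.current_time())
E
```

```text
top lantern [ 0.483 -0.096  0.086] 0.71
top lantern [ 0.441 -0.084  0.094] 0.48
top tab_top [ 0.439 -0.086  0.092] 0.66
top lid_edge [ 0.555 -0.11   0.098] 0.91
top lid_hinge [ 0.48  -0.094  0.087] 0.92
top lid_hinge [ 0.447 -0.276  0.01 ] 0.41
top lid [ 0.553 -0.103  0.096] 0.81
top tab [ 0.439 -0.083  0.093] 0.63
top tab [0.664 0.152 0.037] 0.56
top driver [ 0.542 -0.383  0.032] 0.68
top screwdriver [0.517 0.085 0.025] 0.66
top caliper [ 0.446 -0.272  0.008] 0.77
side lantern [ 0.499 -0.14   0.076] 0.58
side tab_top [ 0.441 -0.084  0.091] 0.95
side lid_edge [ 0.551 -0.124  0.091] 0.81
side lid_hinge [ 0.488 -0.145  0.074] 0.68
side lid [ 0.556 -0.127  0.092] 0.7
side tab [ 0.438 -0.081  0.088] 0.86
side mug [0.659 0.126 0.065] 0.92
side driver [ 0.545 -0.384  0.032] 0.86
side screwdriver [0.505 0.082 0.019] 0.5
side caliper [ 0.445 -0.277  0.012] 0.68
1.1
```

View pics/top0.png

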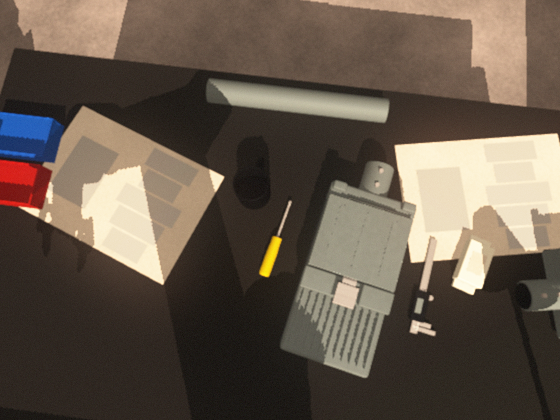

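View pics/side0.png

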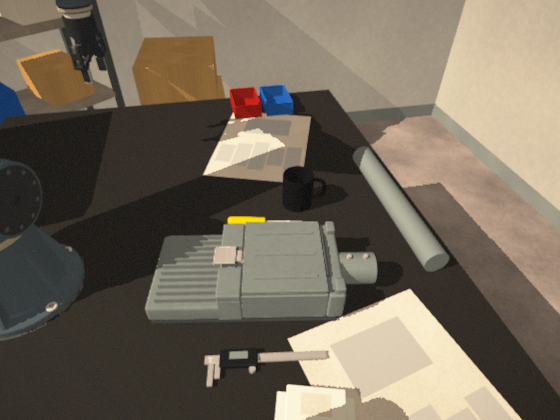

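The top view shows the lantern with its nose towards the robot: tab at (346,292), hinge at about (373,195), sleeve at (376,178). The side view agrees, with the tab at (226,256). The screwdriver and mug are on its left, the caliper and driver on its right. Next I fit the lantern's pose from depth.

Run:
```python
import numpy as np,cv2
C=[]
for c in("top","side"):
    f=np.load(c+"0.npz");K,R,t,d,p=f["camera_matrix"],f["R"],f["t"],f["d"],f["p"]
    v,u=np.mgrid[:420,:560];X=np.stack([(u-K[0,2])/K[0,0]*d,(v-K[1,2])/K[1,1]*d,d],-1)
    W=(X-t)@R
    ok=(d>0)&(W[...,0]>.25)&(W[...,0]<.8)&(W[...,1]>-.3)&(W[...,1]<.06)
    for lo,hi in((.045,.12),(.079,.12),):
        M=(ok&(W[...,2]>lo)&(W[...,2]<hi)).astype(np.uint8)
        n,l,s,_=cv2.connectedComponentsWithStats(M);k=1+s[1:,4].argmax()
        P=W[l==k]
        r=cv2.minAreaRect((P[:,:2]*1000).astype(np.float32));print(c,lo,r,cv2.boxPoints(r).round(0).tolist(),np.percentile(P[:,2],[5,50,95]))
    if c=="top":
        # tab: bright
        tb=ok&(W[...,2]>.08)&(p[...,0].astype(int)-p[...,2]>25)&(p[...,0]>110)
        n,l,s,_=cv2.connectedComponentsWithStats(tb.astype(np.uint8));k=1+s[1:,4].argmax();P=W[l==k]
        print("tab",len(P),P.mean(0),cv2.minAreaRect((P[:,:2]*1000).astype(np.float32)))
```

```text
top 0.045 ((519.6556396484375, -101.19035339355469), (200.27296447753906, 470.9449462890625), 78.96754455566406) [[269.0, -154.0], [732.0, -245.0], [770.0, -48.0], [308.0, 42.0]] [0.05009312 0.08615708 0.09622892]
top 0.079 ((542.7134399414062, -105.20281982421875), (199.9669189453125, 260.1905212402344), 79.1309814453125) [[396.0, -179.0], [652.0, -228.0], [689.0, -32.0], [434.0, 18.0]] [0.08211223 0.09347209 0.09672709]
tab 2579 [ 0.57571143 -0.16241101  0.09315174] ((568.1237182617188, -136.94398498535156), (141.8899688720703, 200.151123046875), 77.97722625732422)
side 0.045 ((518.7005004882812, -101.90093994140625), (201.4261016845703, 470.0913391113281), 78.86532592773438) [[269.0, -155.0], [730.0, -246.0], [769.0, -48.0], [308.0, 42.0]] [0.05039908 0.08303065 0.09521244]
side 0.079 ((541.398193359375, -106.32862854003906), (200.97540283203125, 259.83782958984375), 78.73872375488281) [[394.0, -180.0], [649.0, -230.0], [688.0, -33.0], [434.0, 18.0]] [0.08104494 0.09305192 0.09570727]
```

```bash
cat > h.py <<'E'
import numpy as np
from bench import manip as m
yaw=np.radians(-11.1);e=np.array([np.cos(yaw),np.sin(yaw),0]);n=np.array([-e[1],e[0],0]);Z=np.array([0,0,1.])
O=np.array([.5538,-.1083,0])
def P(x,z,y=0): return O+(x*e+y*n+z*Z)/1000
def rot(tilt,s=1):  # tool z tilt deg below horizontal, pointing along lantern +x; tool y horizontal
    t=np.radians(tilt);z=np.cos(t)*e-np.sin(t)*Z;y=s*n;return np.stack([np.cross(y,z),y,z],1)
def arc(phi,rho): return 88-rho*np.cos(phi),88+rho*np.sin(phi)
E
python3 - <<'E'
from h import *
c=m.get_calibration("wrist");R=m.current_tcp_rot();cam=-c["R"].T@c["t"]
print("cam in tool",(R.T@(cam-m.current_ee_pos())).round(3),R.round(2).tolist())
for s in(1,-1):
    print(s,"press",m.inverse_kinematics(P(-123,120),rot(90,s)))
    for tl in(0,15,25,35,45):
        print(tl,[(lambda q:None if q is None else np.round(q,2).tolist())(m.inverse_kinematics(P(*arc(a,r)),rot(tl,s))) for a,r in((.35,150),(1.,140),(1.8,130))])
E
```

```text
cam in tool [ 0.067  0.001 -0.143] [[-0.96, 0.28, 0.0], [0.28, 0.96, 0.0], [-0.0, 0.0, -1.0]]
1 press [-2.98519329e-01  3.23681211e-01  2.02346115e+00 -4.44089210e-16
  7.94450296e-01 -1.67558411e+00]
0 [[-0.38, 0.92, 2.47, 2.95, 1.81, 1.52], [-0.34, 0.65, 2.37, 2.99, 1.45, 1.59], [-0.3, 0.67, 2.12, 3.02, 1.23, 1.61]]
15 [[-0.38, 0.65, 2.5, 2.96, 1.32, 1.57], [-0.34, 0.44, 2.36, 2.97, 0.97, 1.63], [-0.3, 0.52, 2.1, 2.99, 0.79, 1.65]]
25 [[-0.36, 0.49, 2.47, 2.95, 0.96, 1.61], [-0.33, 0.33, 2.31, 2.93, 0.63, 1.68], [-0.3, 0.44, 2.05, 2.94, 0.49, 1.71]]
35 [[-0.35, 0.36, 2.41, 2.91, 0.6, 1.67], [-0.32, 0.26, 2.23, 2.8, 0.32, 1.82], [-0.29, 0.39, 1.98, 2.73, 0.2, 1.92]]
45 [[-0.34, 0.29, 2.33, 2.76, 0.28, 1.84], None, [-0.29, 0.38, 1.88, 0.59, 0.12, -2.22]]
-1 press [-2.98519329e-01  3.23681211e-01  2.02346115e+00 -4.44089210e-16
  7.94450296e-01  1.46600855e+00]
0 [[-0.38, 0.92, 2.47, 2.95, 1.81, -1.62], [-0.34, 0.65, 2.37, 2.99, 1.45, -1.55], [-0.3, 0.67, 2.12, 3.02, 1.23, -1.53]]
15 [[-0.38, 0.65, 2.5, 2.96, 1.32, -1.57], [-0.34, 0.44, 2.36, 2.97, 0.97, -1.51], [-0.3, 0.52, 2.1, 2.99, 0.79, -1.49]]
25 [[-0.36, 0.49, 2.47, 2.95, 0.96, -1.53], [-0.33, 0.33, 2.31, 2.93, 0.63, -1.46], [-0.3, 0.44, 2.05, 2.94, 0.49, -1.44]]
35 [[-0.35, 0.36, 2.41, 2.91, 0.6, -1.47], [-0.32, 0.26, 2.23, 2.8, 0.32, -1.32], [-0.29, 0.39, 1.98, 2.73, 0.2, -1.22]]
45 [[-0.34, 0.29, 2.33, 2.76, 0.28, -1.31], [-0.31, 0.22, 2.14, 1.63, 0.08, -0.14], [-0.29, 0.38, 1.88, 0.59, 0.12, 0.92]]
```

Run:
```python
from h import *
import cv2
R=rot(90,1)
m.set_gripper(0.)
m.move_ptp(P(-123,150),R)
m.move_l(P(-123,98),R,.08)
F0=m.current_force();print(F0.round(2),m.current_time())
zc=None
for z in np.arange(97,83,-1.):
    m.move_l(P(-123,z),R,.02);m.dwell(.05)
    f=(m.current_force()-F0);print(z,f.round(1))
    if zc is None and f[2]>.6: zc=z
    if f[2]>9 or (zc is not None and zc-z>=5): break
m.dwell(.3);print((m.current_force()-F0).round(1),m.current_ee_pos(),m.current_time())
p,d=m.grab_frame("side");cv2.imwrite("pics/side1.png",p[:,:,::-1])
for k in("lid_edge","tab_top"):
    for r in m.look_for("side",k)[:2]:print(k,np.round(r["at"],3),r["confidence"])
```

```text
[ 0.18 -0.6   0.2 ] 5.075
97.0 [-0.2  0.7 -0.2]
96.0 [-0.   1.1 -0.5]
95.0 [ 0.3  0.6 -0.4]
94.0 [-0.2  1.   0.5]
93.0 [ 0.   1.4 -0.6]
92.0 [-0.7  1.   0.7]
91.0 [-1.4  0.5  1.4]
90.0 [-3.1  1.3  2.6]
89.0 [-2.6  0.8  3.6]
88.0 [-5.   2.2  4.6]
87.0 [-5.   1.7  3.5]
[-5.6  1.7  2.8] [ 0.4328994  -0.08455562  0.08694829] 8.675
lid_edge [ 0.559 -0.129  0.139] 0.97
lid_edge [0.663 0.13  0.065] 0.53
tab_top [ 0.449 -0.091  0.087] 0.61
tab_top [ 0.559 -0.129  0.138] 0.33
```

View pics/side1.png

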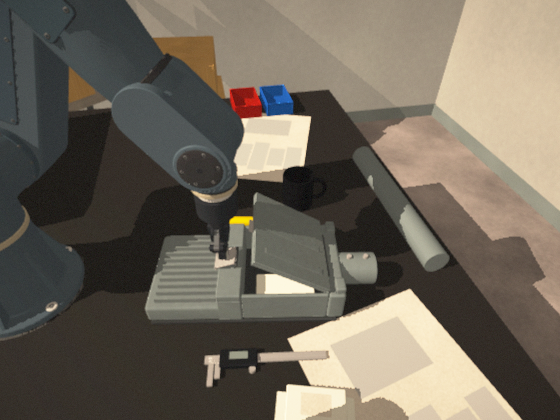

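The lid has sprung up: its free edge runs from about (255,200) to (325,255), and the finger is still on the tab at (222,255). Next I retreat and tilt the tool past the wrist singularity, well clear of the lantern.

Run:
```python
from h import *
import cv2
m.move_l(P(-123,110),rot(90),.08)
m.move_l(P(-190,240),rot(90),.2)
for t,s in((90,1),(60,-1),(60,1),(35,-1),(35,1),(15,-1)): print(t,s,np.round(m.inverse_kinematics(P(-190,240),rot(t,s)),2).tolist())
for t,s,x,z in((15,-1,-130,145),(15,-1,-53,139)): print(np.round(m.inverse_kinematics(P(x,z),rot(t,s)),2).tolist())
print(m.current_time())
p,d=m.grab_frame("top");cv2.imwrite("pics/top1.png",p[:,:,::-1]);np.savez("top1.npz",p=p,d=d,**m.get_calibration("top"))
p,d=m.grab_frame("side");np.savez("side1.npz",p=p,d=d,**m.get_calibration("side"))
for c in("top","side"):
    f=np.load(c+"1.npz");K,R,t,d=f["camera_matrix"],f["R"],f["t"],f["d"]
    v,u=np.mgrid[:420,:560];X=np.stack([(u-K[0,2])/K[0,0]*d,(v-K[1,2])/K[1,1]*d,d],-1)
    W=(X-t)@R-O;L=np.stack([W@e,W@n,W@Z],-1)[d>0]*1000
    L=L[(abs(L[:,1])<92)&(L[:,0]>-90)&(L[:,0]<75)&(L[:,2]>97)&(L[:,2]<230)]
    a=np.polyfit(L[:,0],L[:,2],1);print(c,len(L),"angle",np.arctan(-a[0]),"x",np.percentile(L[:,0],[.5,2,10]),"z",np.percentile(L[:,2],[90,98,99.5]))
```

```text
90 1 [-0.32, 0.01, 2.05, -0.0, 1.08, -1.69]
60 -1 [-0.39, -0.24, 2.36, 0.19, 0.52, 1.23]
60 1 [-0.39, -0.24, 2.36, 0.19, 0.52, -1.91]
35 -1 [-0.49, -0.28, 2.62, 2.09, 0.28, -0.71]
35 1 [-0.49, -0.28, 2.62, 2.09, 0.28, 2.43]Traceback (most recent call last):
  File "<stdin>", line 5, in <module>
    return _wrapfunc(a, 'round', decimals=decimals, out=out)
    return _wrapit(obj, method, *args, **kwds)
    result = getattr(arr, method)(*args, **kwds)
TypeError: unsupported operand type(s) for *: 'NoneType' and 'float'
```

Run:
```python
from h import *
import cv2
def q(t,s,x,z):
    r=m.inverse_kinematics(P(x,z),rot(t,s)); return None if r is None else np.round(r,2).tolist()
for x in(-130,-110,-90,-75):
  for t in(10,15,25,35): print(x,t,q(t,-1,x,139))
for t in(60,50,40,30,20): print("flip",t,q(t,-1,-100,280))
print(m.current_time())
p,d=m.grab_frame("top");cv2.imwrite("pics/top1.png",p[:,:,::-1]);np.savez("top1.npz",p=p,d=d,**m.get_calibration("top"))
p,d=m.grab_frame("side");np.savez("side1.npz",p=p,d=d,**m.get_calibration("side"))
for c in("top","side"):
    f=np.load(c+"1.npz");K,R,t,d=f["camera_matrix"],f["R"],f["t"],f["d"]
    v,u=np.mgrid[:420,:560];X=np.stack([(u-K[0,2])/K[0,0]*d,(v-K[1,2])/K[1,1]*d,d],-1)
    W=(X-t)@R-O;L=np.stack([W@e,W@n,W@Z],-1)[d>0]*1000
    L=L[(abs(L[:,1])<92)&(L[:,0]>-90)&(L[:,0]<75)&(L[:,2]>97)&(L[:,2]<230)]
    a=np.polyfit(L[:,0],L[:,2],1);print(c,len(L),"angle",np.arctan(-a[0]),"x",np.percentile(L[:,0],[.5,2,10]),"z",np.percentile(L[:,2],[90,98,99.5]))
```

```text
-130 10 None
-130 15 None
-130 25 None
-130 35 [-0.41, 0.3, 2.59, 2.87, 0.71, -1.49]
-110 10 [-0.43, 0.82, 2.62, 2.9, 1.69, -1.64]
-110 15 [-0.43, 0.71, 2.63, 2.91, 1.49, -1.62]
-110 25 [-0.41, 0.48, 2.61, 2.92, 1.08, -1.56]
-110 35 [-0.39, 0.31, 2.55, 2.89, 0.68, -1.48]
-90 10 [-0.41, 0.79, 2.58, 2.93, 1.61, -1.62]
-90 15 [-0.41, 0.68, 2.58, 2.93, 1.43, -1.6]
-90 25 [-0.39, 0.48, 2.56, 2.93, 1.03, -1.55]
-90 35 [-0.37, 0.33, 2.5, 2.9, 0.65, -1.48]
-75 10 [-0.4, 0.77, 2.55, 2.94, 1.56, -1.61]
-75 15 [-0.39, 0.67, 2.55, 2.95, 1.38, -1.59]
-75 25 [-0.38, 0.48, 2.52, 2.94, 1.0, -1.54]
-75 35 [-0.36, 0.34, 2.47, 2.9, 0.63, -1.48]
flip 60 [-0.33, -0.09, 2.13, 0.13, 0.58, 1.34]
flip 50 [-0.35, -0.13, 2.24, 0.29, 0.36, 1.17]
flip 40 [-0.37, -0.15, 2.35, 1.05, 0.16, 0.41]
flip 30 [-0.39, -0.12, 2.45, 2.48, 0.28, -1.03]
flip 20 [-0.41, -0.04, 2.54, 2.78, 0.6, -1.34]
10.15
top 5273 angle 0.5244729626413213 x [-63.12912182 -58.58730554 -50.79836247] z [175.46781787 179.21824326 180.48894086]
side 4447 angle 0.5296097256922709 x [-63.42756811 -58.92241282 -48.46316974] z [174.33456974 178.38091189 179.50613564]
```

Run:
```python
from h import *
import cv2
for t in(60,45,30,20): m.move_ptp(P(-100,280),rot(t,-1))
m.dwell(.1);F0=m.current_force();print(m.current_time(),F0.round(1))
R=rot(20,-1)
m.move_l(P(-100,139),R,.15)
m.move_l(P(-53,139),R,.08)
m.dwell(.1);F=m.current_force();print("in",(F-F0).round(1),m.current_time(),m.current_qpos().round(2))
p,d=m.grab_frame("side");cv2.imwrite("pics/side2.png",p[:,:,::-1])
```

```text
15.5083 [-0.3  0.5 -0.8]
in [-0.3 -0.5  1.7] 17.4417 [-0.37  0.57  2.49  2.96  1.14 -1.55]
```

View pics/side2.png

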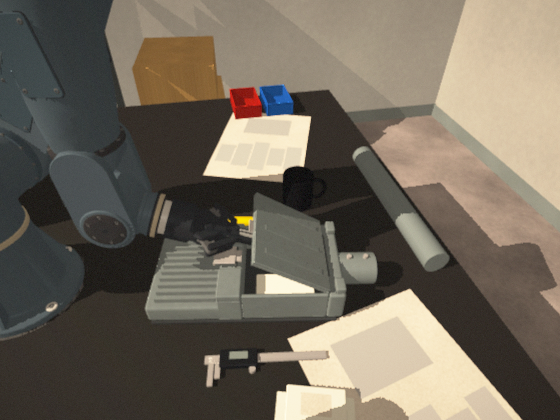

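The fingers are just under the lid's free edge at (250,235), and the gripper is clear of the lantern. Now I sweep the arc.

Run:
```python
from h import *
import cv2
R=rot(20,-1);F0=np.array([-.3,.5,-.8])
for a in np.arange(.45,1.76,.1):
    m.move_l(P(*arc(a,np.interp(a,[.5,1.3],[150,128]))),R,.06)
    f=m.current_force()-F0;print(round(a,2),(f).round(1))
    if np.linalg.norm(f)>14: print("STOP");break
m.dwell(.3);print((m.current_force()-F0).round(1),m.current_time())
p,d=m.grab_frame("side");cv2.imwrite("pics/side3.png",p[:,:,::-1])
```

```text
0.45 [-0.3 -1.5 -0.6]
0.55 [ 0.9 -0.7 -0.3]
0.65 [ 0.9 -1.1 -2.4]
0.75 [ 0.5  0.1 -2. ]
0.85 [-2.  -0.7  0.3]
0.95 [-1.9 -0.7  0.1]
1.05 [-0.7 -0.1  1. ]
1.15 [-0.   0.1  0.8]
1.25 [-1.3 -0.9  1.9]
1.35 [-0.1 -0.4  0.6]
1.45 [-0.  -0.9  0.7]
1.55 [ 0.2  0.1 -0.3]
1.65 [-0.5 -0.7 -0.2]
1.75 [ 0.4 -0.7  1.3]
[-0.3 -0.8  0.8] 23.1333
```

View pics/side3.png

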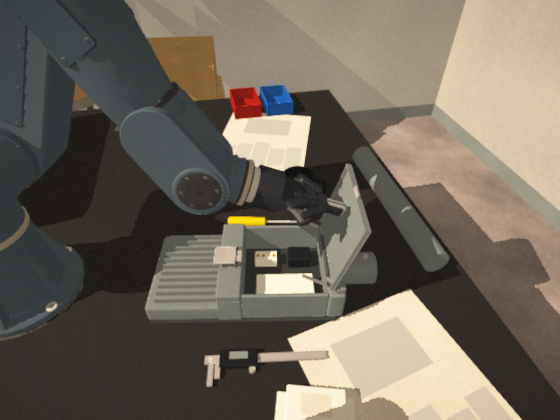

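The lid is past upright, with its top edge at (350,170), and the fingertip at (345,205) shows no load. I back off and check.

Run:
```python
from h import *
import cv2
R=rot(20,-1)
m.move_l(P(40,222),R,.1)
m.move_l(P(-60,290),R,.15)
m.dwell(.5)
p,d=m.grab_frame("side");cv2.imwrite("pics/side4.png",p[:,:,::-1]);c=m.get_calibration("side")
K,Rc,t=c["camera_matrix"],c["R"],c["t"]
v,u=np.mgrid[:420,:560];X=np.stack([(u-K[0,2])/K[0,0]*d,(v-K[1,2])/K[1,1]*d,d],-1)
W=(X-t)@Rc-O;L=np.stack([W@e,W@n,W@Z],-1)[d>0]*1000
L=L[(abs(L[:,1])<90)&(L[:,0]>70)&(L[:,0]<180)&(L[:,2]>110)&(L[:,2]<235)]
b=np.array([np.median(L[(L[:,2]>z)&(L[:,2]<z+10),0]) for z in range(110,230,10)]);print(len(L),b.round(),"angle",np.pi/2+np.arctan(np.polyfit(np.arange(115,235,10),b,1)[0]))
for k in("tab_top","mug","driver","screwdriver","caliper"):
    for r in m.look_for("side",k)[:1]:print(k,np.round(r["at"],3),round(r["confidence"],2))
print(m.current_time(),m.current_force().round(1))
```

```text
2169 [ 96.  99. 102. 105. 108. 111. 114. 117. 119. 122. 125. 128.] angle 1.8502270467851678
tab_top [ 0.44  -0.084  0.092] 0.84
mug [0.66  0.126 0.062] 0.78
driver [ 0.543 -0.38   0.028] 0.97
screwdriver [ 0.667 -0.146  0.176] 0.63
caliper [ 0.446 -0.276  0.01 ] 0.86
25.8083 [-0.9  0.4  0.1]
```

View pics/side4.png

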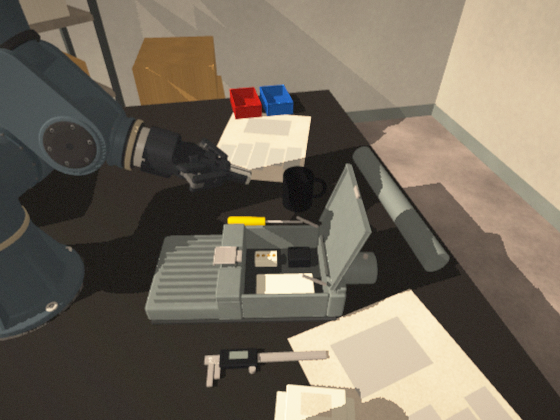

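The lid rests at 1.85 rad with the robot clear (fingertips at (250,178)). The lantern and the other things look unmoved.

```bash
python3 -c "
from bench import manip as m
print(m.sign_off())"
```

```text
the job is handed in; nothing more can be done
None
```

I pressed the tab, the lid popped up, and I pushed it over onto its stop at 1.85 rad; the job was handed in at about 26 s with the robot clear and no sign that the lantern or anything around it had moved.

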